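Offer up the instrument cover over its threaded bosses

ROBOT

A 6-joint arm with a two-finger parallel gripper is mounted at the origin on the work surface. World frame = base frame: x ahead of the robot, y to its left, z up, the work surface at z = 0. Lengths are in mm, angles in rad, forces in N, time in s.
With the tool pointing down it reaches from about 275 to 825 mm from the base axis. Payload 4.9 kg.
Tool frame: the origin (TCP) lies at the very end of the fingers, on their centre line; the grasp point (between the pads) lies 19 mm behind it; z points along the fingers, y is the direction in which the jaws open and shut (so a half turn about z gives the same grasp; the last joint's range is limited). The gripper opens to 85 mm and grips with 20 to 120 N. Pads are 22 mm wide; open, the fingers measure 114 mm over their backs; the gripper's body (76 mm by 85 mm) begins 54 mm behind the grasp point. The pads swing forward as they close: fully open they stand 13 mm farther back than shut.
Start: joints at [-1.367, 0.326, -0.193, 1.052, 0, 1.437], TCP at [182.289, -518.931, 231.281] pointing down, gripper open.
Joint ranges: [-2.65, 2.65], [-0.97, 1.79], [-1.3, 1.35], [-1.93, 2.1], [-1.47, 1.37], [-3.14, 3.14]. Speed limits (rad/s): [2.57, 2.57, 3.14, 3.14, 3.14, 3.14].

INTERFACE

Orientations are given as [roll, pitch, yaw] about the fixed x, y, z axes, in that order (R = Rz(yaw) Ry(pitch) Rx(roll)).
In Python, from bench import bot, solve_ik, imaging gives the robot as it stands. Calls block until the motion is done:
- bot.move_ptp(position, orientation): joint-space move of the TCP to a pose.
- bot.movel(position, rot=None, max_speed=150, threshold=None): straight line of the TCP; rot=None keeps the orientation; max_speed is the mean speed in mm/s. With threshold (N) it stops when the force on the tool has changed by that much, and returns True; else False.
- bot.move_j(angles): joint-space move.
- bot.grip(opening, effort=None): opening from 0.0 (shut) to 1.0 (fully open); effort is the grip in N (None keeps the last); returns when the fingers have stopped.
- bot.dwell(seconds).
- solve_ik(position, orientation): joint angles nearest the present ones, or None.
- bot.get_state(): the state.
- imaging.capture(name): name is "scene" or "top"; returns the picture (400x640x3 uint8, blue, green, red); there is no depth.
- imaging.camera_model(name): a dict with "K" (3x3 intrinsics, pixels), "k1" (the pictures are not rectified: a ray, as slopes to the right and down, at radius r is drawn at 1 + k1 r^2 times it, then the intrinsics apply), "position" and "rotation" of the camera in the world. Camera axes: x right, y up, looking along -z (the intrinsics and any distortion apply to the point x, -y, -z); pixel columns grow to the right and rows downward; lengths in mm; the calibration is good to about 2 mm. A picture is of the moment at which its call begins. camera_model takes no time and is no camera call.
A pose or a line that the arm cannot do raises bot.IKError and nothing moves.
- bot.sign_off(): hands the job in, once; it reports no verdict.
The state is a dict: "t": time; "qpos": joint angles; "joint_velocities": joint speeds; "effort": joint torques, N m; "tcp_pos": TCP position; "orientation": TCP orientation; "contact_force": force on the tool from outside, world axes, zero at the start; "wrist_torque": the same for the moment, N m; "opening": opening from 0.0 (shut) to 1.0 (fully open).
Only numpy, scipy, OpenCV 4.12 (cv2) and the standard library are available. Lean on these libraries where they do the work, as an engineer would, in place of code of your own. Each camera call takes 0.05 s, during which the arm holds its last target.

TASK

First stand the red lever inside the open instrument case upright and let go of it. Then take the aluminium cover by its black display housing and finish holding it there, level and hovering about 15 mm above the case's four corner bosses without touching the case, the lever coming up through the cover's window and every corner hole in line with the brass threaded hole below it, so that the screws can be started. Keep hold of the cover at the end, and leave the mouse and the yellow cup where they are.

Things in the scene. Friction and masses are not known exactly. Their poses are not given: they have to be found in the camera images.
- case: Open black case, 170 x 110 x 40 mm (x, y, z), on a plywood board 200 x 150 x 12 mm fixed to the desk, on either side of it. Origin: centre of the board's underside, on the desk. z up, x along the case's long side towards the end with the red lever. Rim, 4 mm walls and four corner bosses (16 mm across) all end 52 mm above the desk. A green circuit board lies inside.
- lever (a joint): Angle in rad of the red-capped lever inside the case: 0 = standing upright, positive = leaning towards the middle of the case (the case's -x), limits -0.9 to 0.9. Stiff hinge (about 0.06 N m of friction), it stays where it is left. At the start it leans at 0.4 to 0.75. The hinge axis is parallel to the case's y.
- lever_cap (a point): Centre of the lever's red cap, a block 14 x 12 x 26 mm (x, y, along the lever), 52 mm from the hinge; it turns with the lever, the lever ends 65 mm from the hinge. The thin steel stem below is 7 x 6 mm. Can be pinched across its 12 mm (along the case's y) or pushed.
- lever_hinge (a point): The lever's hinge point, fixed in the case at x = 50, y = 0, z = 32 mm of the case's frame. Axes as the case's.
- cover: Loose aluminium cover plate, 170 x 110 x 4 mm, four 9 mm corner holes, a window 44 x 24 mm (x, y) centred at x = 50, y = 0 mm through which the lever comes, a black display housing in the middle. Origin: middle of the underside; z up, x along the long side towards the window end. 0.2 to 0.4 kg. Lies flat on the desk at the start.
- cover_grip (a point): Centre of the display housing on the cover, a block 46 x 32 x 36 mm (x, y, z): the place to grip it, across its 32 mm. The point lies 22 mm above the plate's underside. Axes as the cover's.
- case_hole0 (a point): Mouth of the threaded brass insert (10 mm across, 5 mm bore) in the top of the case's +x +y corner boss: x, y = 75, 45 mm in the case's frame, 52 mm above the desk. Axes as the case's.
- case_hole1 (a point): Mouth of the threaded brass insert (10 mm across, 5 mm bore) in the top of the case's +x -y corner boss: x, y = 75, -45 mm in the case's frame, 52 mm above the desk. Axes as the case's.
- case_hole2 (a point): Mouth of the threaded brass insert (10 mm across, 5 mm bore) in the top of the case's -x +y corner boss: x, y = -75, 45 mm in the case's frame, 52 mm above the desk. Axes as the case's.
- case_hole3 (a point): Mouth of the threaded brass insert (10 mm across, 5 mm bore) in the top of the case's -x -y corner boss: x, y = -75, -45 mm in the case's frame, 52 mm above the desk. Axes as the case's.
- cover_hole0 (a point): Centre of the cover's +x +y corner hole at the plate's underside: x, y = 75, 45 mm from the middle of the cover, in its own axes; it belongs over case_hole0.
- cover_hole1 (a point): Centre of the cover's +x -y corner hole at the plate's underside: x, y = 75, -45 mm from the middle of the cover, in its own axes; it belongs over case_hole1.
- cover_hole2 (a point): Centre of the cover's -x +y corner hole at the plate's underside: x, y = -75, 45 mm from the middle of the cover, in its own axes; it belongs over case_hole2.
- cover_hole3 (a point): Centre of the cover's -x -y corner hole at the plate's underside: x, y = -75, -45 mm from the middle of the cover, in its own axes; it belongs over case_hole3.
- mouse: Bystander: black computer mouse, 100 x 58 x 30 mm, origin at the centre of its underside.
- pot: Bystander: small yellow cup for screws, 56 mm across, 45 mm high, origin at the centre of its underside.

How it is judged (in metres and radians):
On the way, in this order (a step that is already met when the one before it is completed fails the run):
1. the lever stands upright (within 0.14 rad) and is let go, the cover still on the desk (value of joint lever between -0.14 and 0.14 rad and contact force between the fingers and lever below 0.2 N and height (world z) of cover_grip below 0.035 m), for 0.2 s.
2. the cover is picked up in the fingers, clear of the desk (height (world z) of cover_grip above 0.06 m and contact force between cover and the fingers above 0.5 N), for 0.2 s.
At the end, for the whole second after the job is handed in: The cover is held still in the fingers, touching neither case, lever nor bystanders, level within 0.12 rad, each of its four corner holes within 4 mm sideways of its threaded hole and 7 to 25 mm above it; the lever is still upright within 0.14 rad (horizontal distance between cover_hole0 and case_hole0 below 0.004 m and z of cover_hole0 in the frame of case_hole0 between 0.007 and 0.025 m and horizontal distance between cover_hole1 and case_hole1 below 0.004 m and z of cover_hole1 in the frame of case_hole1 between 0.007 and 0.025 m and horizontal distance between cover_hole2 and case_hole2 below 0.004 m and z of cover_hole2 in the frame of case_hole2 between 0.007 and 0.025 m and horizontal distance between cover_hole3 and case_hole3 below 0.004 m and z of cover_hole3 in the frame of case_hole3 between 0.007 and 0.025 m and value of joint lever between -0.14 and 0.14 rad and angle between cover_grip's own z axis and vertical below 0.12 rad and linear speed of cover below 0.02 m/s and contact force between cover and the fingers above 0.5 N and contact force between cover and case below 0.2 N and contact force between cover and lever below 0.2 N and contact force between cover and mouse below 0.2 N and contact force between cover and pot below 0.2 N); the arm keeps its last pose, push and grip.
It fails at once if the mouse is pushed more than 30 mm away (distance of mouse from where it was at the start of the episode above 0.03 m).
It fails at once if the pot is pushed more than 30 mm away (distance of pot from where it was at the start of the episode above 0.03 m).
It also fails if it takes over 58 s, if anything falls off the work surface, if the arm or the gripper's body presses on something with over 40 N, if the wrist force passes 120 N, or if a joint passes its speed limit or range.

## Working session

There is one attempt and no reset: what is moved stays moved. The work goes in short steps, each a Python script; the robot and the scene stay as the last script left them, time stands still between calls to the robot, and variables do not carry over. Pictures are saved under pics/ and viewed, and the job is handed in when it is done.

```bash
ls; mkdir -p pics
python3 - <<'E'
from bench import bot, imaging
import cv2
for n in("scene","top"):
    cv2.imwrite(f"pics/{n}0.png",imaging.capture(n)); print(imaging.camera_model(n))
print(bot.get_state())
E
```

```text
pics
{'K': array([[404.24620646,   0.        , 313.60761896],
       [  0.        , 404.24620646, 199.56344059],
       [  0.        ,   0.        ,   1.        ]]), 'k1': -0.04662557156671352, 'position': array([1110.74608212,  471.62408041,  672.17143733]), 'rotation': array([ 0.90277387, -0.01617074,  2.28562628])}
{'K': array([[496.90996235,   0.        , 327.94924402],
       [  0.        , 496.90996235, 194.5798054 ],
       [  0.        ,   0.        ,   1.        ]]), 'k1': -0.05473674808909263, 'position': array([ 497.28334936,  -11.87292506, 1067.76316894]), 'rotation': array([ 0.02058599, -0.00452566, -1.56518702])}
{'t': 0.1, 'qpos': array([-1.36718847e+00,  3.26873341e-01, -1.93454726e-01,  1.05202772e+00,
        2.12355318e-05,  1.43660669e+00]), 'joint_velocities': array([ 5.51432518e-05, -4.37323857e-04,  8.06482578e-04,  4.01052513e-04,
       -7.87682532e-04, -5.42361691e-05]), 'effort': array([ 2.08354359e-04, -4.44240046e+01,  2.63038838e+01,  7.88865611e-03,
       -5.44173372e-05,  1.39947051e-06]), 'tcp_pos': array([ 182.19252884, -518.40035787,  230.5892733 ]), 'orientation': array([-3.14005005e+00, -2.29680498e-04,  3.37797294e-01]), 'contact_force': array([ 0.36567653,  0.18319477, -1.08093708]), 'wrist_torque': array([-0.03744346,  0.01611104, -0.0454241 ]), 'opening': 1.0047056212635004}
```

View pics/scene0.png

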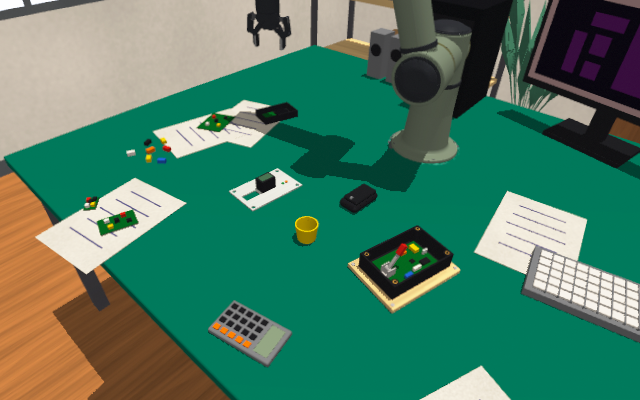

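View pics/top0.png

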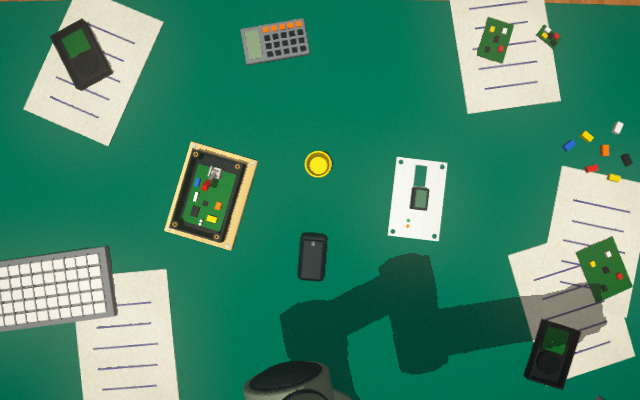

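```bash
cat > h.py <<'E'
import numpy as np, cv2
from scipy.spatial.transform import Rotation as R
from bench import imaging
def ray(name,uv):
    m=imaging.camera_model(name);K=m["K"]
    uv=np.atleast_2d(np.asarray(uv,float))
    p=cv2.undistortPoints(uv[:,None,:],K,np.array([m["k1"],0,0,0]))[:,0]
    d=np.c_[p[:,0],-p[:,1],-np.ones(len(p))]
    return m["position"],R.from_euler("xyz",m["rotation"]).apply(d)
def onplane(name,uv,z):
    o,d=ray(name,uv); return o+d*((z-o[2])/d[:,2])[:,None]
def proj(name,P):
    m=imaging.camera_model(name)
    c=R.from_euler("xyz",m["rotation"]).inv().apply(np.atleast_2d(P)-m["position"])
    s=np.c_[c[:,0],-c[:,1]]/-c[:,2:]
    s*=1+m["k1"]*(s**2).sum(1)[:,None]
    return s*m["K"][0,0]+m["K"][:2,2]
E
python3 - <<'E'
import cv2
a=cv2.imread("pics/top0.png");b=cv2.imread("pics/scene0.png")
def c(im,x,y,w,h,s,n): cv2.imwrite(n,cv2.resize(im[y:y+h,x:x+w],None,fx=s,fy=s,interpolation=cv2.INTER_CUBIC))
c(a,160,135,105,120,5,"pics/tc.png");c(a,380,150,75,100,6,"pics/tk.png");c(b,340,220,130,95,6,"pics/sc.png");c(b,220,160,90,55,8,"pics/sk.png")
E
```

```text
(no output)
```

View pics/tc.png

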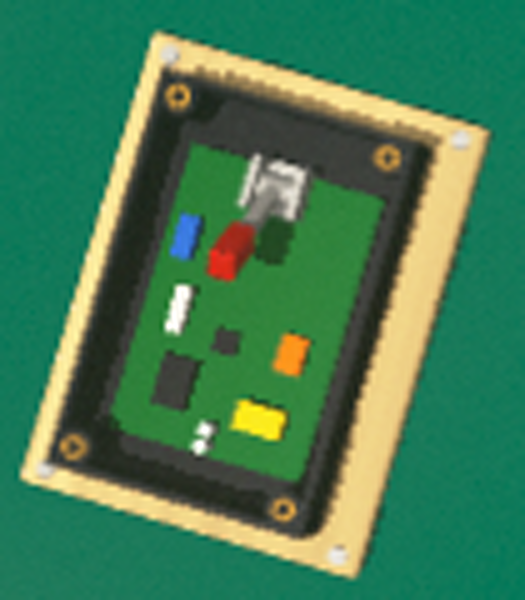

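View pics/tk.png

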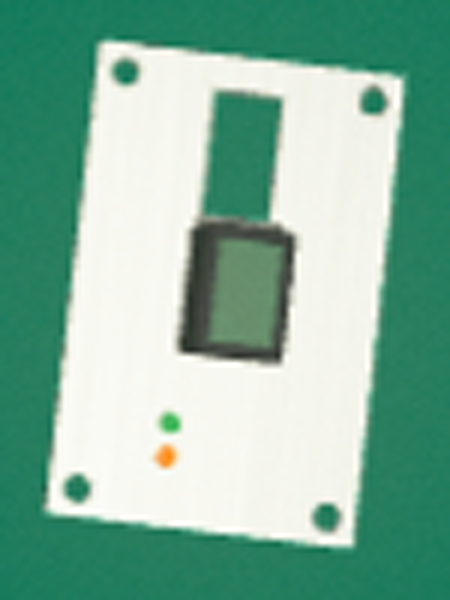

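View pics/sc.png

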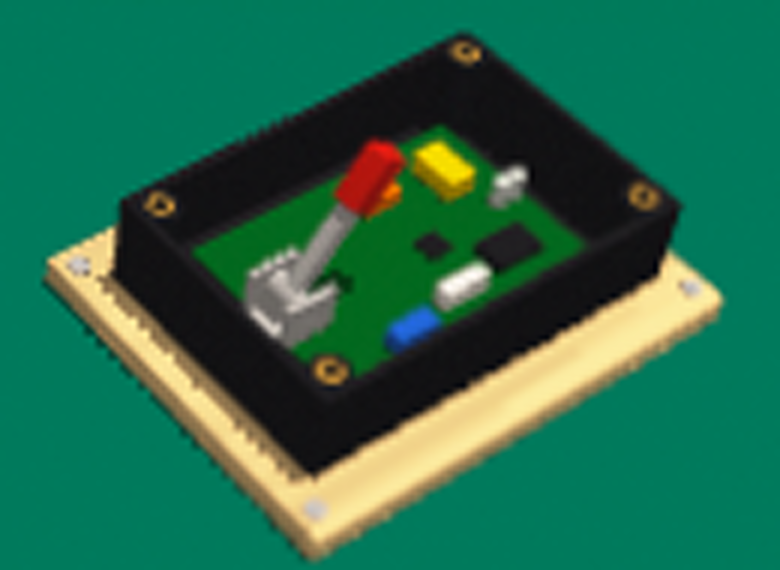

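View pics/sk.png

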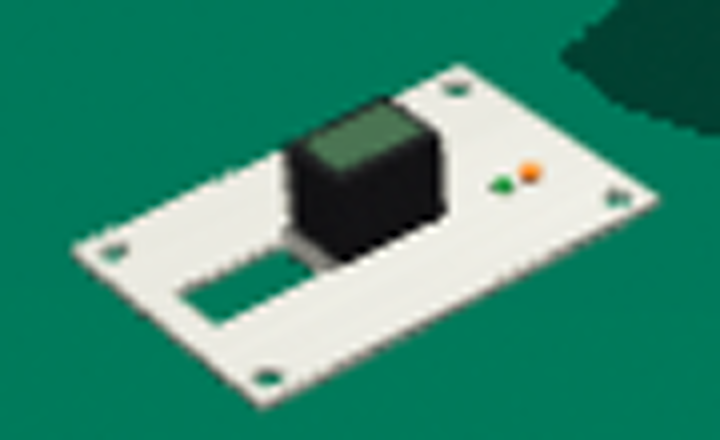

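```bash
cat >> h.py <<'E'
def rigid(src,dst):
    # 2D rigid fit dst = R(yaw) src + t
    s=src-src.mean(0);d=dst-dst.mean(0)
    yaw=np.arctan2((s[:,0]*d[:,1]-s[:,1]*d[:,0]).sum(),(s*d).sum())
    c,n=np.cos(yaw),np.sin(yaw);Q=np.array([[c,-n],[n,c]])
    t=dst.mean(0)-Q@src.mean(0)
    return yaw,t,dst-(src@Q.T+t)
H=np.array([[75,45],[75,-45],[-75,45],[-75,-45.]])
def brass(im,g,r=5):
    out=[]
    for u,v in g:
        x0,y0=int(round(u))-r,int(round(v))-r
        p=im[y0:y0+2*r+1,x0:x0+2*r+1].astype(float)
        w=np.clip(p[...,2]-p[...,0]-35,0,None)  # orange: red over blue
        w[(p[...,2]-p[...,1])<8]=0
        yy,xx=np.mgrid[:2*r+1,:2*r+1]
        out.append([x0+(w*xx).sum()/w.sum(),y0+(w*yy).sum()/w.sum()])
    return np.array(out)
def green(im,g,r=3):
    out=[]
    for u,v in g:
        x0,y0=int(round(u))-r,int(round(v))-r
        p=im[y0:y0+2*r+1,x0:x0+2*r+1].astype(float)
        w=np.clip(200-p[...,2],0,None)
        yy,xx=np.mgrid[:2*r+1,:2*r+1]
        out.append([x0+(w*xx).sum()/w.sum(),y0+(w*yy).sum()/w.sum()])
    return np.array(out)
E
python3 - <<'E'
from h import *
np.set_printoptions(precision=2,suppress=True)
f=lambda c,o,s:(np.array(c)+.5)/s-.5+np.array(o)
T=cv2.imread("pics/top0.png");S=cv2.imread("pics/scene0.png")
tc=brass(T,f([(178,96),(387,157),(73,446),(283,509)],(160,135),5),4)
# scene: hole0 is +x +y
sc0=f([(330,370),(160,205),(643,195),(465,52)],(340,220),6)
sc=brass(S,sc0,4)
print(tc-f([(178,96),(387,157),(73,446),(283,509)],(160,135),5)); print(sc-sc0)
for n,p in(("top",tc),("scene",sc)):
    for z in (52,):
        P=onplane(n,p,z)[:,:2]; y,t,r=rigid(H,P); print(n,"case",y,t,r.ravel())
kt0=f([(125,71),(373,101),(77,488),(326,517)],(380,150),6)
kt=green(T,kt0)
ks0=f([(267,377),(114,250),(618,198),(457,89)],(220,160),8)
ks=green(S,ks0,2)
print(kt-kt0,ks-ks0)
for n,p,z in(("top",kt,3),("scene",ks,3),("scene",ks0,2)):
    P=onplane(n,p,z)[:,:2]; y,t,r=rigid(H,P); print(n,"cover",y,t,r.ravel())
# red cap
for n,im,b in(("top",T,(195,170,220,195)),("scene",S,(390,240,410,260))):
    p=im[b[1]:b[3],b[0]:b[2]].astype(int);m=(p[...,2]>120)&(p[...,1]<60)
    yy,xx=np.nonzero(m);print(n,xx.mean()+b[0],yy.mean()+b[1],len(xx))
E
```

```text
[[-0.28 -0.3 ]
 [ 0.06 -0.02]
 [-0.8  -0.21]
 [ 0.17  0.13]]
[[-0.12  0.3 ]
 [ 0.07 -0.  ]
 [-0.1   0.28]
 [ 0.27  0.19]]
top case -0.28276173554494255 [516.22 234.83] [ 0.27  0.32  0.1  -0.43  0.17  1.26 -0.54 -1.14]
scene case -0.28139946748038197 [516.39 232.8 ] [ 0.29 -0.02 -0.18  0.28  0.1  -0.29 -0.21  0.03]
[[ 0.04  0.13]
 [-0.01  0.06]
 [-0.01  0.02]
 [ 0.05 -0.01]] [[ 0.22  0.33]
 [-0.18  0.08]
 [ 0.51 -0.17]
 [ 0.19 -0.12]]
top cover -0.11177238459887491 [ 511.63 -208.37] [-0.02 -0.1   0.04  0.05 -0.06  0.09  0.03 -0.04]
scene cover -0.11318928087001415 [ 511.55 -209.57] [ 1.26  0.87  0.1  -1.02 -1.09  0.53 -0.27 -0.38]
scene cover -0.11761709900003482 [ 510.97 -211.04] [ 0.37  0.31 -0.44 -0.25 -0.21  0.23  0.28 -0.29]
top 205.43103448275863 184.75862068965517 58
scene 401.2345679012346 249.07407407407408 81
```

```bash
cat >> h.py <<'E'
def tri(a,b):
    (o1,d1),(o2,d2)=ray("top",a),ray("scene",b)
    d1,d2=d1[0],d2[0]
    s=np.linalg.lstsq(np.c_[d1,-d2],o2-o1,rcond=None)[0]
    p,q=o1+s[0]*d1,o2+s[1]*d2
    return (p+q)/2,np.linalg.norm(p-q)
E
python3 - <<'E'
from h import *
from bench import solve_ik,bot
p,e=tri((205.43,184.76),(401.23,249.07));print(p,e)
yaw=-.282;C=np.array([516.3,233.8,0])
l=R.from_euler("z",-yaw).apply(p-C);print(l)
d=l-[50,0,32];print(np.linalg.norm(d),np.arctan2(-d[0],d[2]))
for th in np.linspace(.3,.8,11):
  P=C+R.from_euler("z",yaw).apply(np.array([50-52*np.sin(th),0,32+52*np.cos(th)]))
  print(th,proj("top",P),proj("scene",P))
for q in (yaw,yaw+np.pi,yaw-np.pi): print(solve_ik([516,234,120],[np.pi,-.5,q]),solve_ik([516,234,120],[np.pi,0,q]))
E
```

```text
[536.50238033 228.18971258  76.22923767] 1.9712742924053543
[20.96561768  0.23317635 76.22923767]
52.90817699550863 0.5808977042008562
0.3 [[207.2864634  177.84290807]] [[397.09865749 249.64325243]]
0.35 [[207.0295902  179.05030771]] [[397.93527721 249.47245088]]
0.4 [[206.79423729 180.23740447]] [[398.74371044 249.35245715]]
0.45 [[206.58101485 181.40085314]] [[399.52195718 249.28329059]]
0.5 [[206.39045778 182.53740363]] [[400.26812819 249.26482353]]
0.55 [[206.22302441 183.64391278]] [[400.98044873 249.29678503]]
0.6000000000000001 [[206.07909572 184.71735532]] [[401.65726163 249.37876507]]
0.65 [[205.95897493 185.75483408]] [[402.29702982 249.51021917]]
0.7 [[205.86288752 186.75358923]] [[402.89833816 249.69047339]]
0.75 [[205.79098164 187.7110067 ]] [[403.45989473 249.91872967]]
0.8 [[205.74332891 188.62462558]] [[403.98053159 250.19407142]]
[ 0.47166475  0.286122   -0.72325357  0.18233235 -0.33426865 -2.45263769] [ 0.29548052  0.45289934 -0.30612727  0.81176972  0.         -2.56411213]
[0.17906034 0.79176985 0.18000582 1.41404966 0.2149468  0.4111144 ] [ 0.29548052  0.45289934 -0.30612727  0.81176972  0.          0.57748052]
[0.17906034 0.79176985 0.18000582 1.41404966 0.2149468  0.4111144 ] [ 0.29548052  0.45289934 -0.30612727  0.81176972  0.          0.57748052]
```

```bash
cat > lever.py <<'E'
from h import *
from bench import bot
yaw=-.282;C=np.array([516.3,233.8,0]);Z=R.from_euler("z",yaw)
def pose(th,r):
    return C+Z.apply(np.array([50-r*np.sin(th),0,32+r*np.cos(th)])),[np.pi,th,yaw+np.pi]
E
python3 - <<'E'
from lever import *
bot.grip(.4,40)
p,o=pose(.57,120);bot.move_ptp(p,o)
p,o=pose(.57,35);bot.movel(p,o,max_speed=80)
print(bot.get_state())
for n in("top","scene"):cv2.imwrite(f"pics/{n}1.png",imaging.capture(n))
a=cv2.imread("pics/top1.png")[100:260,140:300];b=cv2.imread("pics/scene1.png")[180:310,320:480]
cv2.imwrite("pics/a1.png",np.hstack([cv2.resize(a,(400,400)),cv2.resize(b,(400,400))]))
E
```

```text
{'t': 4.775, 'qpos': array([ 0.45254334,  0.42292974, -0.78585928, -0.08268551, -0.36994751,
        0.64980274]), 'joint_velocities': array([ 0.00186763, -0.00556754,  0.00015768, -0.00152318, -0.00014065,
       -0.000654  ]), 'effort': array([-1.10207435e-01, -4.05042028e+01,  1.76473224e+01, -3.45904782e+00,
       -1.06192712e+00, -5.00429742e-04]), 'tcp_pos': array([546.26942009, 225.37362624,  61.87909537]), 'orientation': array([3.14112938, 0.5704296 , 2.8596413 ]), 'contact_force': array([-0.03353466, -0.14285787,  0.44406657]), 'wrist_torque': array([ 0.15156836,  0.46604499, -0.03754639]), 'opening': 0.3968873933745919}
```

View pics/a1.png

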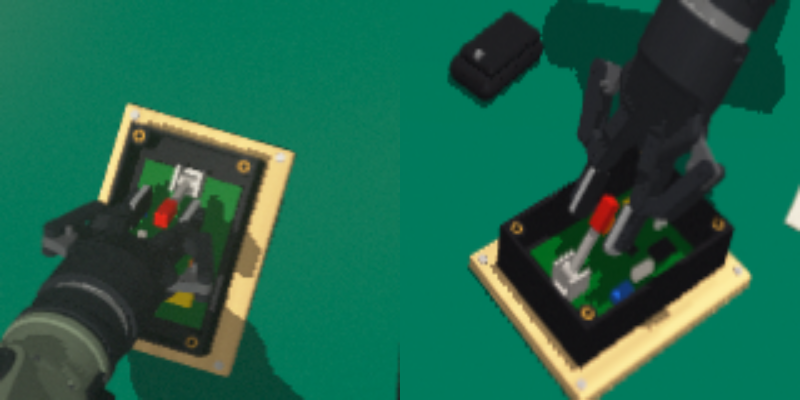

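The red cap (top crop ~165,212; scene crop ~603,208) sits between the open jaws, which lean with it. I'll close and swing it upright.

Run:
```python
from lever import *
bot.grip(0,40); s=bot.get_state();print(s["opening"],s["contact_force"])
for th in (.38,.19,0):
    p,o=pose(th,35);bot.movel(p,o,max_speed=50)
s=bot.get_state();print(s["tcp_pos"],p,s["contact_force"])
bot.grip(.4)
p,o=pose(0,130);bot.movel(p,o,max_speed=150)
p[2]+=60;p-=[100,200,0]
bot.move_ptp(p,[np.pi,0,-.112+np.pi])
print(bot.get_state()["t"])
for n in("top","scene"):cv2.imwrite(f"pics/{n}2.png",imaging.capture(n))
a=cv2.imread("pics/top2.png")[120:260,150:290];b=cv2.imread("pics/scene2.png")[210:310,335:475]
cv2.imwrite("pics/a2.png",np.hstack([cv2.resize(a,(400,400)),cv2.resize(b,(400,286)).copy() if 0 else cv2.resize(b,(400,400))]))
```

```text
0.13124651349631264 [-3.69396359 -1.86306695  5.85393819]
[565.06294871 219.37296913  66.91543765] [564.32504026 219.88613973  67.        ] [-2.32949921 -1.84731805  8.24026344]
8.3667
```

View pics/a2.png

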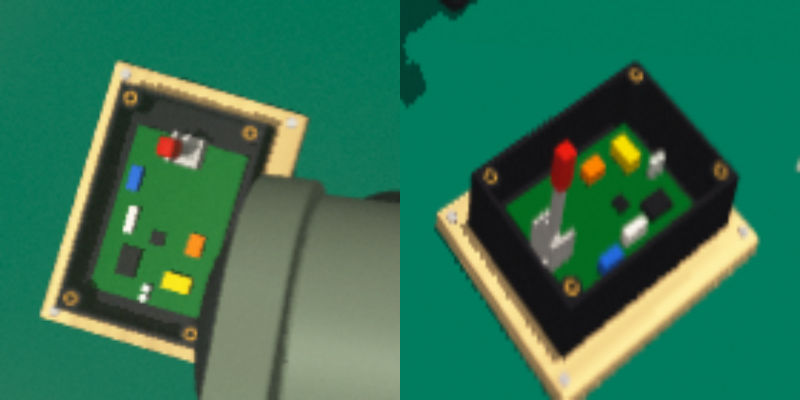

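View pics/top2.png

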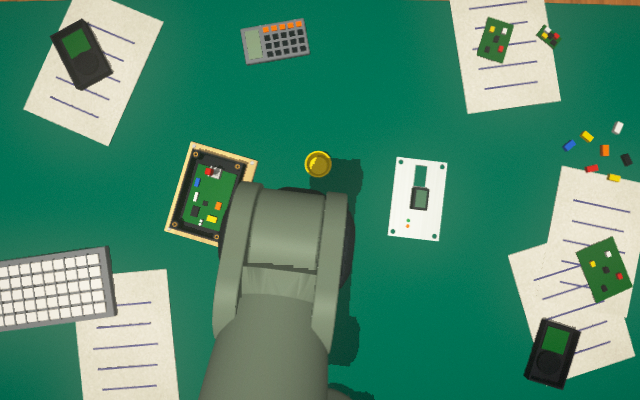

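The cap now appears near vertical (top crop ~167,147; scene crop ~565,165) and is released, and the cover is still flat. Next I'll measure the lever angle, then grasp the cover.

```bash
cat >> lever.py <<'E'
def levang(T,S,bt=(195,150,225,195),bs=(380,240,410,285)):
    c=[]
    for im,b in((T,bt),(S,bs)):
        p=im[b[1]:b[3],b[0]:b[2]].astype(int);m=(p[...,2]>110)&(p[...,1]<60)
        yy,xx=np.nonzero(m);c.append((xx.mean()+b[0],yy.mean()+b[1]))
    p,e=tri(*c);d=Z.inv().apply(p-C)-[50,0,32]
    return np.arctan2(-d[0],d[2]),d,e
E
python3 - <<'E'
from lever import *
print(levang(cv2.imread("pics/top2.png"),cv2.imread("pics/scene2.png")))
K=np.array([511.6,-209.2]);o=[np.pi,0,-.112+np.pi]
bot.grip(1.0)
bot.move_ptp([*K,120],o)
print(bot.movel([*K,30],o,max_speed=150))
print(bot.movel([*K,9],o,max_speed=40,threshold=6))
s=bot.get_state();print(s["tcp_pos"],s["contact_force"])
cv2.imwrite("pics/top3.png",imaging.capture("top"));cv2.imwrite("pics/scene3.png",imaging.capture("scene"))
a=cv2.imread("pics/scene3.png")[120:230,200:340];cv2.imwrite("pics/a3.png",cv2.resize(a,(700,550)))
E
```

```text
(np.float64(0.02162960712282028), array([-1.17488724,  0.83524057, 54.31000244]), np.float64(2.5966570880163706))
False
False
[ 511.50401359 -209.19351655    8.83346693] [-0.40155312  0.27641941  0.40251424]
```

View pics/a3.png

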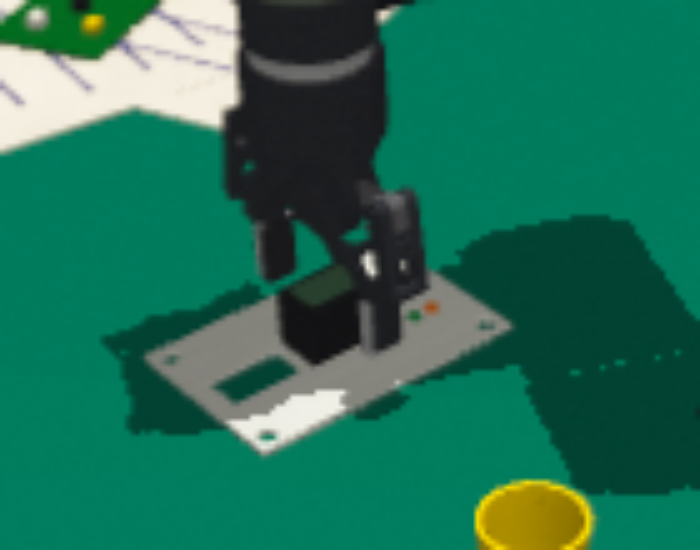

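The fingers straddle the housing (crop ~330,320) and lever angle measures 0.02 rad. I'll grip and carry the cover to above the lever.

Run:
```python
from lever import *
bot.grip(0,80);s=bot.get_state();print(s["opening"],s["contact_force"])
K=np.array([511.6,-209.2]);o=[np.pi,0,-.112+np.pi]
bot.movel([*K,150],o,max_speed=100)
s=bot.get_state();print(s["opening"],s["contact_force"],s["wrist_torque"])
o2=[np.pi,0,yaw+np.pi]
bot.move_ptp([C[0],C[1],150],o2)
bot.dwell(.3)
s=bot.get_state();print(s["t"],s["tcp_pos"],s["orientation"],s["wrist_torque"])
for n in("top","scene"):cv2.imwrite(f"pics/{n}4.png",imaging.capture(n))
a=cv2.imread("pics/top4.png")[100:260,140:300];b=cv2.imread("pics/scene4.png")[150:310,320:480]
cv2.imwrite("pics/a4.png",np.hstack([cv2.resize(a,(400,400)),cv2.resize(b,(400,400))]))
```

```text
0.36175184478174727 [-0.55706621  0.26174348  2.98700007]
0.36220881623668744 [-0.48900301  0.87005497 -3.73614548] [ 0.02782923 -0.03512201 -0.00345105]
15.575 [516.60595156 233.15239377 149.99048234] [-3.14156311e+00  5.81370229e-05  2.85843247e+00] [ 0.0447451  -0.01219849  0.01448963]
```

View pics/a4.png

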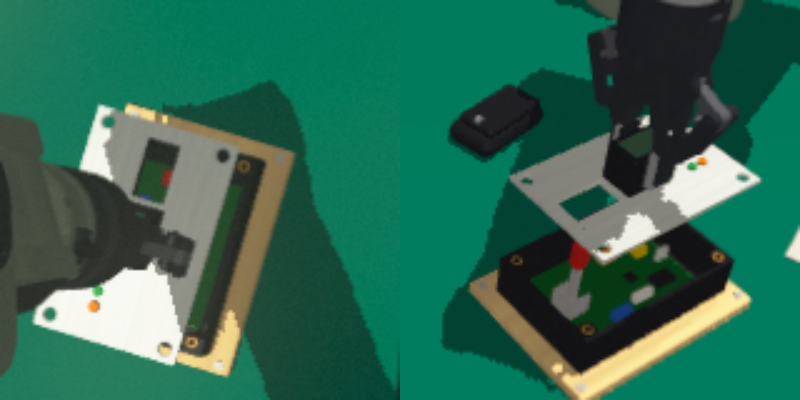

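```bash
cat > crop.py <<'E'
import cv2,numpy as np
def tiles(fn,pts,out,r=8,s=23):
    im=cv2.imread(fn);o=[]
    for u,v in pts:
        x,y=int(round(u))-r,int(round(v))-r
        t=cv2.resize(im[y:y+2*r+1,x:x+2*r+1],None,fx=s,fy=s,interpolation=cv2.INTER_CUBIC)
        for k in range(0,2*r+1,2):
            q=int((k+.5)*s);cv2.putText(t,str(x+k),(q-12,10),0,.35,(0,0,255));cv2.putText(t,str(y+k),(0,q+4),0,.35,(0,0,255))
            cv2.line(t,(q,12),(q,18),(0,0,255),1);cv2.line(t,(26,q),(32,q),(0,0,255),1)
        o.append(t)
    cv2.imwrite(out,np.vstack([np.hstack(o[:2]),np.hstack(o[2:])]) if len(o)==4 else np.hstack(o))
E
python3 - <<'E'
from crop import *
tiles("pics/top4.png",[(183,148),(229,162),(160,225.6),(206.4,239.6)],"pics/t4.png",7,19)
tiles("pics/scene4.png",[(402,249),(371,222),(457,221),(420,197)],"pics/s4.png",7,19)
E
```

```text
(no output)
```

View pics/t4.png

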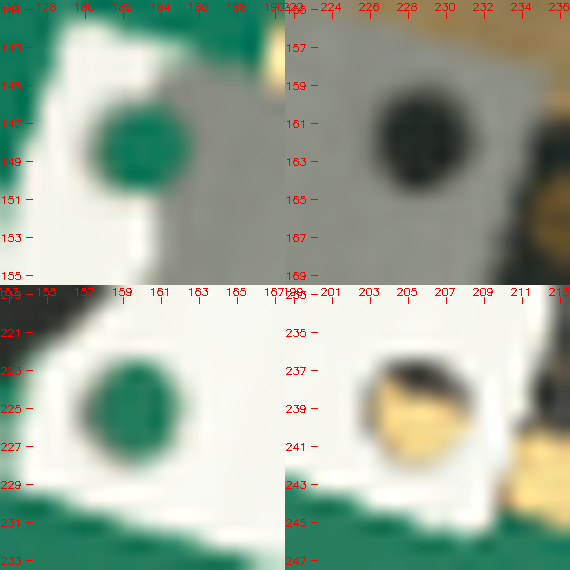

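View pics/s4.png

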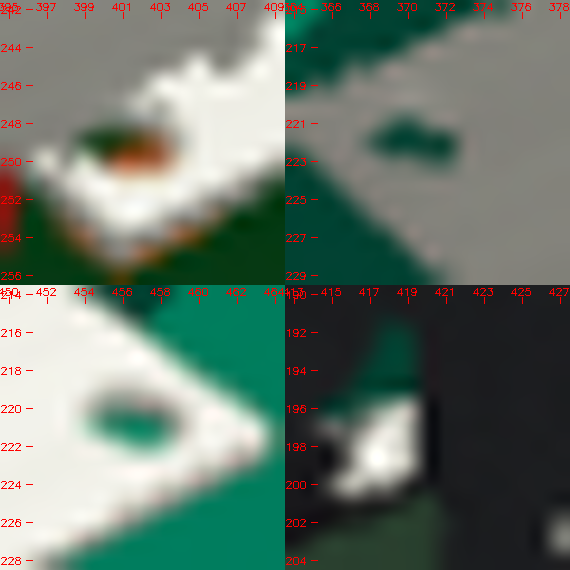

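Run:
```python
from lever import *
np.set_printoptions(precision=2,suppress=True)
kt=np.array([(182.8,148.2),(228.95,161.9),(159.3,225.2),(205.5,239.2)])
for z in(141,143,145):
    y,t,r=rigid(H,onplane("top",kt,z)[:,:2]);print(z,y,t,r.ravel(),np.abs(r).mean())
    s=np.array([(401.3,249.2),(370.3,222),(456.4,220.6)])
    y,t,r=rigid(H[:3],onplane("scene",s,z)[:,:2]);print("sc",z,y,t,r.ravel())
T=cv2.imread("pics/top0.png")
f=lambda c,o,s:(np.array(c)+.5)/s-.5+np.array(o)
tc=brass(T,f([(178,96),(387,157),(73,446),(283,509)],(160,135),5),3)
print(rigid(H,onplane("top",tc,52)[:,:2]))
# hand-read pixels
print(rigid(H,onplane("top",f([(178,96),(387,157),(73,446),(283,509)],(160,135),5),52)[:,:2]))
```

```text
141 -0.28567594027263965 [516.84 234.55] [ 0.4   0.29  0.36 -0.64 -0.32  0.67 -0.44 -0.32] 0.42956822357988145
sc 141 -0.2761213481553366 [515.22 231.61] [ 0.1  -0.2   0.26 -0.08 -0.36  0.28]
143 -0.2856759402726396 [516.8  234.01] [ 0.21  0.24  0.24 -0.5  -0.19  0.53 -0.25 -0.27] 0.30440603881709194
sc 143 -0.27612134815533645 [517.35 232.49] [-0.11 -0.25  0.14  0.19 -0.03  0.06]
145 -0.28567594027263954 [516.75 233.48] [ 0.03  0.19  0.11 -0.36 -0.07  0.39 -0.07 -0.22] 0.17924385405432375
sc 145 -0.27612134815533695 [519.49 233.36] [-0.33 -0.31  0.02  0.46  0.3  -0.15]
(np.float64(-0.27963252524142884), array([515.9, 234.3]), array([[ 0.16, -0.08],
       [ 0.2 , -0.07],
       [-0.12,  0.56],
       [-0.25, -0.41]]))
(np.float64(-0.28047277157169453), array([516.02, 234.39]), array([[-0.08, -0.02],
       [ 0.12, -0.01],
       [ 0.09,  0.19],
       [-0.13, -0.16]]))
```

Both cameras agree that the cover sits about (+0.8, −0.3) mm off the case. I'll correct that and lower.

Run:
```python
from lever import *
o2=[np.pi,0,yaw+np.pi]
x=[C[0]-.8,C[1]+.3]
bot.movel([*x,150],o2,max_speed=30)
print(bot.movel([*x,76],o2,max_speed=40,threshold=6))
bot.dwell(.4)
s=bot.get_state();print(s["t"],s["tcp_pos"],s["orientation"],s["contact_force"],s["opening"])
for n in("top","scene"):cv2.imwrite(f"pics/{n}5.png",imaging.capture(n))
a=cv2.imread("pics/top5.png")[130:260,150:280];b=cv2.imread("pics/scene5.png")[190:310,340:460]
cv2.imwrite("pics/a5.png",np.hstack([cv2.resize(a,(400,400),interpolation=2),cv2.resize(b,(400,400),interpolation=2)]))
from crop import tiles
P=np.c_[(Z.apply(np.c_[H,H[:,0]*0])+C)[:,:2],[69]*4]
print(proj("top",P),proj("scene",P))
tiles("pics/top5.png",proj("top",P),"pics/t5.png",7,19);tiles("pics/scene5.png",proj("scene",P),"pics/s5.png",7,19)
```

```text
False
18.325 [515.53877291 234.11581463  76.03732659] [3.14153483e+00 9.40797338e-05 2.85963554e+00] [-0.93786638  0.46892494 -3.87481507] 0.35819500945323507
[[193.34367272 152.74533652]
 [235.8285458  165.30920463]
 [171.98030301 223.9788301 ]
 [214.49308525 236.7469891 ]] [[396.22064095 275.993893  ]
 [367.37231927 248.24131986]
 [449.02060748 246.99795178]
 [419.04604993 223.11109928]]
```

View pics/a5.png

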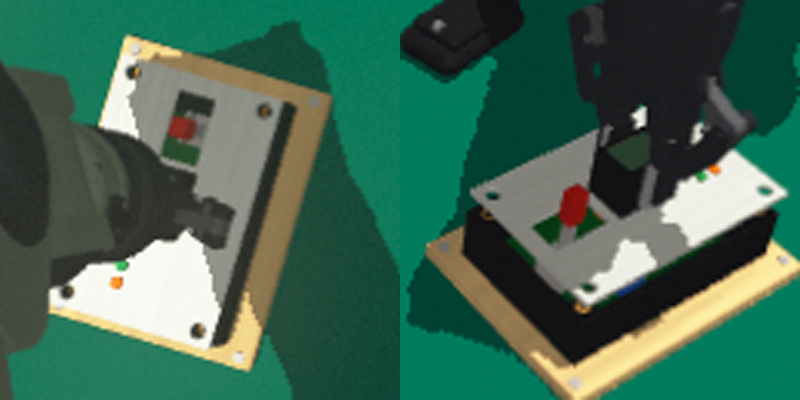

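View pics/t5.png

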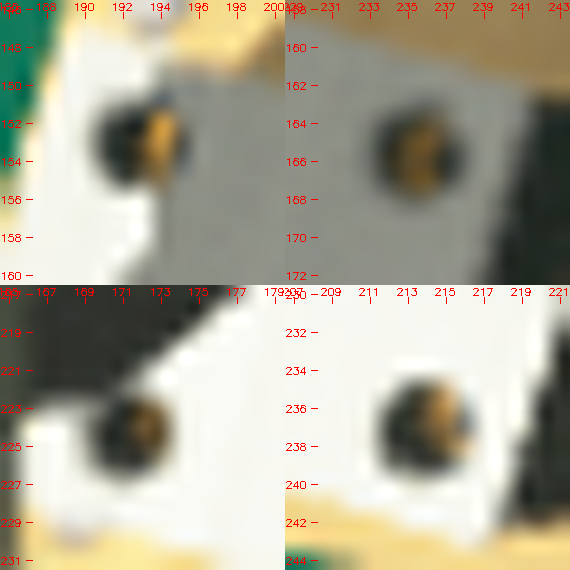

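View pics/s5.png

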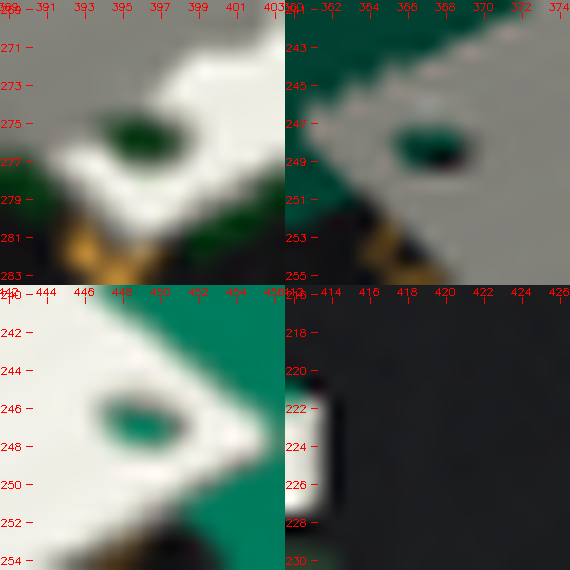

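Run:
```python
from lever import *
np.set_printoptions(precision=2,suppress=True)
kt=np.array([(192.9,153.1),(235.5,165.45),(171.3,224.5),(213.8,237.1)])
s=np.array([(395.9,275.8),(367.3,248.35),(448.9,246.6)])
for z in(67,69):
    print(z,*rigid(H,onplane("top",kt,z)[:,:2]));print("sc",*rigid(H[:3],onplane("scene",s,z)[:,:2]))
print(levang(cv2.imread("pics/top5.png"),cv2.imread("pics/scene5.png")))
```

```text
67 -0.28315141489906637 [515.64 235.37] [[ 0.12 -0.05]
 [ 0.6  -0.48]
 [-0.56  0.35]
 [-0.17  0.17]]
sc -0.27687460134142006 [514.27 232.42] [[ 0.45 -0.51]
 [ 0.3   0.14]
 [-0.75  0.37]]
69 -0.2831514148990663 [515.6  234.88] [[-0.05 -0.09]
 [ 0.48 -0.35]
 [-0.44  0.23]
 [ 0.    0.22]]
sc -0.2768746013414201 [516.15 233.19] [[ 0.26 -0.56]
 [ 0.19  0.38]
 [-0.45  0.18]]
(np.float64(0.014349123932679246), array([-0.78,  1.12, 54.02]), np.float64(2.96311103157005))
```

Cover and case agree to within about 0.7 mm in each camera, the lever comes up through the window, and nothing is touching. Handing in.

Run:
```python
from bench import bot
s=bot.get_state();print(s["t"],s["contact_force"],s["opening"]);print(bot.sign_off())
```

```text
18.425 [ 0.5965272  -0.30142966 -4.04224106] 0.3602043049041514
the job is handed in; nothing more can be done
None
```

I stood the lever upright and let go of it. I then gripped the cover by its display housing, carried it over the case and lowered it, with the lever coming up through the window. I handed in at 18.4 s, still holding the cover.

Last checks before hand-in:
- **Lever:** about 0.01 rad from upright, measured from both cameras after the cover was lowered.
- **Alignment:** the cover's centre is about 0.5–0.7 mm from the case's in the top view and about 0.5 mm in the scene view. The yaw difference is under 0.005 rad.
- **Height and level:** the underside is about 15 mm above the bosses, worked out from the tool height and consistent with both views. The tool reads vertical.
- **Contact:** only the cover's weight (about 4 N) shows on the tool, so nothing seems to be touching the case or lever. The grip opening stayed steady.

**Weaker points:**
- The two cameras differ by 1.5–2 mm in absolute y, so I only compared cover and case within the same camera.
- The gripper hid the cover's fourth hole (-x, -y) in the scene view, so it was checked only from the top.
- I didn't re-measure the mouse and cup. The carry passed well above them.

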